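# Ease the carving-tool case shut

### The arm

A 6-joint arm with a two-finger parallel gripper is mounted at the origin on the work surface. World frame = base frame: x ahead of the robot, y to its left, z up, the work surface at z = 0. Lengths are in m, angles in rad, forces in N, time in s.
With the tool pointing down it reaches from about 0.375 to 0.9 m from the base axis. Payload 3.1 kg.
Tool frame: the origin (TCP) lies midway between the tips of the shut fingers; the grasp point (between the pads) lies 19 mm behind it (pinch_z is the distance from the TCP to the grasp point, in m); y points along the fingers, z is the direction in which the jaws open and shut, and the axes are right-handed (so a half turn about y gives the same grasp; the last joint's range is limited). The gripper opens to 87 mm and grips with 3 to 60 N. Pads are 19 mm wide; open, the fingers measure 117 mm over their backs; the gripper's body (75 mm by 190 mm) begins 51 mm behind the grasp point.
Start: joints at [-1.49, 0.527, 1.433, -0, 1.181, -0.178], TCP at [0.161, -0.604, 0.223] pointing down, gripper open.
Joint ranges: [-3.08, 3.08], [-0.75, 2.2], [0.22, 2.44], [-1.43, 4.57], [0, 2.65], [-2.85, 2.85]. Speed limits (rad/s): [2.79, 2.79, 3.14, 3.14, 3.14, 3.14].

### API

Orientations are given as a unit quaternion [x, y, z, w].
In Python, from rig import * gives the robot as it stands.
- The arm moves only by the tool drive_tool, never from a script. Its argument "plan" is a list of rows, each a list of 7 numbers: the shift along the tool's x, y, z in mm, then the turn, a rotation vector about the tool's x, y, z in degrees, then the finger opening in mm, from 0 to 87. A call has 1 to 10 rows; each row is the pose to reach, as a shift and turn from the pose commanded when the call began, along the tool's axes at that moment; what a row does not reach only later rows make up. A row lasts 1/10 s, in which the tool goes at most 50 mm and 8.59 degrees, less where a joint would pass 70% of its speed; a pose out of reach is approached as far as the arm can. A call with a gripper value outside its range is refused whole. The fingers move at their own pace and stop on an object; "newtons" is the grip in N (left out, the last holds). Time passes only in rows, so rows that repeat a pose let the fingers close. It gives the time, the measured TCP pose, the force and the opening at its end, in the units of the state.
- get_obs(): the state, without advancing time (a new reading comes with each control period).
- camera(name): name is "scene" or "top"; returns the picture (420x560x3 uint8, blue, green, red); there is no depth.
- get_calibration(name): a dict with "fx", "fy", "cx", "cy" (pixels), "D" ([k1, k2, p1, p2, k3] as OpenCV has them; the pictures are not rectified), "origin" and "rotation" of the camera in the world. Camera axes: x right, y down, z forward; pixel columns grow to the right and rows downward; lengths in m; the calibration is good to about 2 mm. A picture is of the moment at which its call begins. get_calibration takes no time and is no camera call.
- hand_in(): hands the job in, once; it reports no verdict.
Trained networks look in the newest picture that a camera, given by its name, has taken for a name from the list of things; names that differ only in an ending like _2 or _b are one class to them, and where a whole thing is asked for, a point or a joint stands for the part that bears it (a point fixed in the world has none). Each returns a list of dicts, best first, with "conf" (0 to 1); they miss things now and then, are a little off and sometimes report something else, mostly with a low value. They report only what shows in the picture. A call takes as long as a camera call.
- spot_in(camera, target): "location" ([column, row] in pixels, amid what is visible of it).
- mark_of(camera, target): "location" ([column, row] in pixels: a listed point, or the origin of a listed thing).
The state is a dict: "time": time; "q": joint angles; "joint_velocities": joint speeds; "joint_torque": joint torques, N m; "position": TCP position; "tool_rot": TCP orientation; "ft_force": force on the tool from outside, world axes, zero at the start; "moment": the same for the moment, N m; "grip_width": finger opening in m.
Only numpy, scipy, OpenCV 4.12 (cv2) and the standard library are available. Lean on these libraries where they do the work, as an engineer would, in place of code of your own. Each camera call takes 0.05 s, during which the arm holds its last target. There are 200 camera calls.

### The job

Close the wooden carving-tool case without letting its heavy lid slam: tip the lid forward past upright from behind with a finger, catch it on a finger as it falls, and lower it gently, with the finger under the overhanging front lip all the way, until it is fully shut - do not let it drop even the last little bit. Touch only: do not pinch the lid, strike it or press hard on the case; leave the glue bottle, cup and tin where they stand, and finish with the hand clear.

Things in the scene. Friction and masses are not known exactly. Their poses are not given: they have to be found in the camera images.
- case: Plywood case fixed to the bench, 140 (its x) by 220 (its y) by 110 mm high, open on top, chisels inside below the rim. Origin: centre of its underside, on the bench. Its x points level from the front (lip side) to the hinge side, y along the hinge, z up. When the lid is shut its lip overhangs the front wall by 30 mm, so a finger outside the front wall can carry it right down to shut.
- lid_hinge (a point): Middle of the hinge axis: on the case's back (+x) top edge, 70 mm from the case's centre, 110 mm above the bench. Its axes are the case's.
- lid_lip (a point): Middle of the lid's free edge, on its underside (the face that looks down when shut). The lid is a flat wooden panel, 170 mm from hinge axis to free edge, 220 mm wide, 14 mm thick (the thickness lies on the outer side of this point), 0.4 to 0.56 kg. Shut, this point is 110 mm above the bench. Its x runs from the free edge to the hinge, its z out of the lid's outer face.
- lid (a joint): Lid angle in rad: 0 shut, 1.57 upright, 1.82 leaning back on its stop. It starts leaning back and sinks onto the stop; pushed forward past upright it falls shut by itself. A worn damper only slows it: 2 to 3 s from just past upright to shut, hitting at over 1 rad/s. Level, it weighs about 2.2 N at the free edge; moving it takes 1.7 N there per rad/s.
- glue: Loose white glue bottle, 56 mm across, 150 mm tall, standing near the case. Origin: centre of its underside. To be left alone.
- cup: Loose empty blue beaker-shaped cup without handle, 76 mm across, 90 mm tall. Origin: centre of its underside. To be left alone.
- tin: Loose bare steel tin, 80 mm across, 80 mm tall. Origin: centre of its underside. To be left alone.

How it is judged:
By the outcome, as a careful person would: the job done as asked, in the order asked, and still so for the second after the job is handed in, with the robot touching nothing.
It also fails if it takes over 48 s, if anything falls off the work surface, if the arm or the gripper's body presses on something with over 40 N, if the wrist force passes 120 N, or if a joint passes its speed limit or range.

## Working session

There is one attempt and no reset: what is moved stays moved. The work goes in short steps, Python scripts to look and compute and a tool call to move; the robot and the scene stay as the last step left them, time stands still between calls to the robot, and variables do not carry over. Pictures are saved under pics/ and viewed, about 8 in all and at most 12, crops included, and the job is handed in when it is done.

Besides the shell and the picture viewer there is one more tool, called after "Call:" as a command line: name --pt "numbers of a row" for each row, then --argument value for the rest. drive_tool: Moves the arm, as the interface text tells. Its arguments: {"type":"object","properties":{"plan":{"type":"array","items":{"type":"array","items":{"type":"number"}}},"newtons":{"type":"number"}},"required":["plan"]}

```bash
ls; mkdir -p pics
cat > h.py <<'E'
from rig import *
import numpy as np, cv2
from scipy.spatial.transform import Rotation as R
def cal(n):
    c=get_calibration(n); K=np.array([[c["fx"],0,c["cx"]],[0,c["fy"],c["cy"]],[0,0,1.]])
    return K,np.array(c["D"],float),np.array(c["origin"]),np.array(c["rotation"])
def ray(n,px):
    K,D,o,r=cal(n); p=cv2.undistortPoints(np.array([[px]],float),K,D)[0,0]
    rr=r if r.shape==(3,3) else R.from_quat(r).as_matrix()
    d=rr@np.array([p[0],p[1],1]); return o,d
def at_z(n,px,z):
    o,d=ray(n,px); return o+d*(z-o[2])/d[2]
def tri(p1,p2):
    (o1,d1),(o2,d2)=ray("scene",p1),ray("top",p2)
    s=np.linalg.lstsq(np.c_[d1,-d2],o2-o1,rcond=None)[0]
    a,b=o1+d1*s[0],o2+d2*s[1]; return (a+b)/2,np.linalg.norm(a-b)
def proj(n,P):
    K,D,o,r=cal(n); rr=r if r.shape==(3,3) else R.from_quat(r).as_matrix()
    return cv2.projectPoints(np.atleast_2d((np.atleast_2d(P)-o)@rr),np.zeros(3),np.zeros(3),K,D)[0][:,0]
E
python3 - <<'E'
from h import *
np.set_printoptions(precision=4,suppress=True)
s=get_obs(); print({k:np.round(v,3) for k,v in s.items()})
ims=[camera(n) for n in("scene","top")]
for n,i in zip(("scene","top"),ims): cv2.imwrite(f"pics/{n}0.png",i); print(n,cal(n)[2:],)
for t in("case","lid_hinge","lid_lip","glue","cup","tin"):
    m={n:mark_of(n,t)[:2] for n in("scene","top")}
    print(t,m)
    try: print("  tri",tri(m["scene"][0]["location"],m["top"][0]["location"]))
    except Exception as e: print(e)
    for n in m:
        if m[n]: print("  ",n,at_z(n,m[n][0]["location"],.11 if t=="lid_hinge" else 0))
E
```

```text
pics
{'time': np.float64(0.0), 'q': array([-1.489,  0.528,  1.434,  0.   ,  1.181, -0.178]), 'joint_velocities': array([ 0.001,  0.   ,  0.   , -0.001, -0.001, -0.   ]), 'joint_torque': array([ -0.   , -44.004, -17.66 ,   0.063,   0.058,  -0.   ]), 'position': array([ 0.161, -0.603,  0.222]), 'tool_rot': array([-0.092,  0.702, -0.7  ,  0.092]), 'ft_force': array([-0.541, -0.291,  0.085]), 'moment': array([ 0.039, -0.044,  0.024]), 'grip_width': np.float64(0.087)}
scene (array([0.995 , 0.4918, 0.7785]), array([ 0.3302,  0.8845, -0.3069, -0.12  ]))
top (array([0.553 , 0.1168, 0.8771]), array([-0.6982,  0.7145, -0.0407,  0.0174]))
case {'scene': [{'location': [274.1, 205.6], 'conf': 0.86}], 'top': []}
list index out of range
   scene [ 0.5798  0.0206 -0.    ]
lid_hinge {'scene': [{'location': [284.1, 197.0], 'conf': 0.83}], 'top': [{'location': [282.7, 216.4], 'conf': 0.57}]}
  tri (array([0.6052, 0.0805, 0.1049]), np.float64(0.00031267346382159855))
   scene [0.6083 0.0835 0.11  ]
   top [0.6048 0.0809 0.11  ]
lid_lip {'scene': [{'location': [301.9, 149.4], 'conf': 0.95}, {'location': 
[... 371 characters left out ...]
f': 0.82}]}
  tri (array([0.5787, 0.2253, 0.0045]), np.float64(0.0066180500546798296))
   scene [0.5741 0.2263 0.    ]
   top [0.5809 0.2233 0.    ]
cup {'scene': [{'location': [184.3, 198.3], 'conf': 0.84}], 'top': [{'location': [376.5, 160.6], 'conf': 0.62}]}
  tri (array([ 0.7266, -0.1252,  0.0072]), np.float64(0.008856432249120633))
   scene [ 0.7266 -0.1351  0.    ]
   top [ 0.7248 -0.1238  0.    ]
tin {'scene': [{'location': [285.5, 280.5], 'conf': 0.71}, {'location': [186.5, 200.3], 'conf': 0.19}], 'top': [{'location': [228.9, 178.9], 'conf': 0.77}]}
  tri (array([0.6919, 0.185 , 0.0006]), np.float64(0.0005773578546647557))
   scene [0.6915 0.185  0.    ]
   top [0.6922 0.1848 0.    ]
```

```bash
python3 -c "
import cv2
for n in('scene','top'):
    i=cv2.imread(f'pics/{n}0.png'); cv2.imwrite(f'pics/{n}0c.png',cv2.resize(i[80:350,100:460],None,fx=2.2,fy=2.2))"
```

```text
(no output)
```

View pics/scene0c.png

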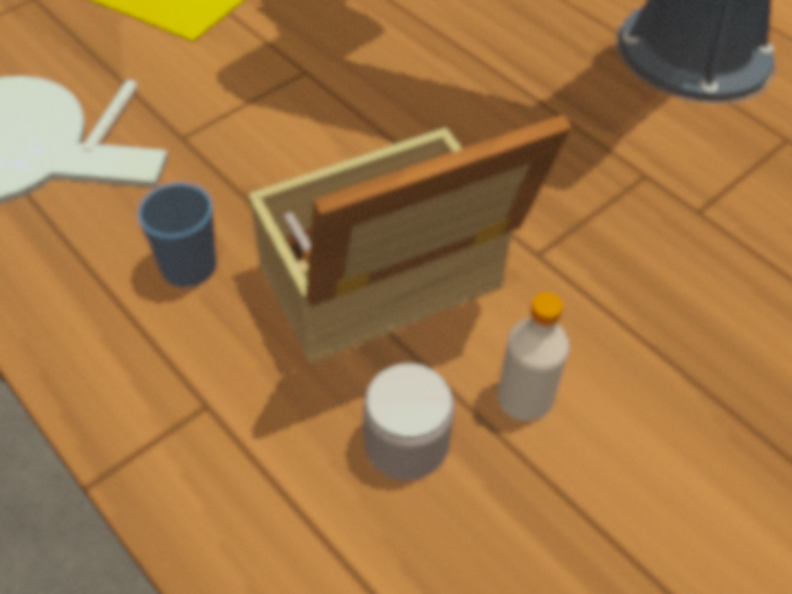

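View pics/top0c.png

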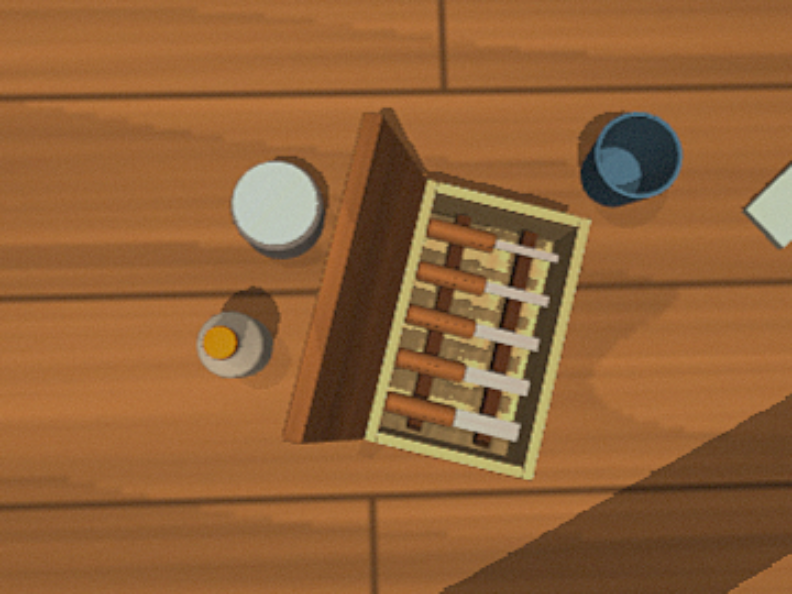

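The scene picture shows the lid leaning back towards +y, with the tin and bottle behind it and the cup off the front right. The top picture shows the rim corners at crop px (432,180), (590,220), (530,478) and (368,440).

Run:
```python
from h import *
np.set_printoptions(precision=4,suppress=True)
g=lambda c:np.array(c)/2.2+[100,80]
C=[at_z("top",g(c),.11) for c in((432,180),(590,220),(530,478),(368,440))]
C=np.array(C);print(C)
for i in range(4): print(np.linalg.norm(C[i]-C[(i+1)%4]))
cen=C.mean(0); hx=(C[0]+C[3])/2-(C[1]+C[2])/2; a=np.arctan2(hx[1],hx[0]); ly=C[0]-C[3]; b=np.arctan2(ly[1],ly[0])
print(cen,"x angle",a,"from y",b, )
ly=C[1]-C[2]; print(np.arctan2(ly[1],ly[0]))
u=np.array([np.cos(a),np.sin(a),0]); H=cen+.07*u; print("hinge",H)
for th in (1.82,):
  L=H+.17*(-np.cos(th)*u+np.array([0,0,np.sin(th)])); print("lip pred",L,proj("top",L),proj("scene",L))
  v=np.array([-u[1],u[0],0])
  n=np.cos(th)*np.array([0,0,1])+np.sin(th)*u
  for s in(-.11,.11):
    for t in (0,.014): print(s,t,(proj("scene",L+s*v+t*n)-[100,80])*2.2,(proj("top",L+s*v+t*n)-[100,80])*2.2, L+s*v)
```

```text
[[ 0.7037  0.0534  0.11  ]
 [ 0.6678 -0.0768  0.11  ]
 [ 0.4584 -0.019   0.11  ]
 [ 0.4923  0.1111  0.11  ]]
0.1350611998045661
0.2171853844308643
0.13450915294123778
0.21916382546199373
[0.5806 0.0172 0.11  ] x angle 1.3086399964151747 from y -0.2664896961680881
-0.2690711041416087
hinge [0.5987 0.0848 0.11  ]
lip pred [0.6096 0.1253 0.2747] [[256.4507 205.7518]] [[302.3222 149.1211]]
-0.11 0 [[313.4868 196.8054]] [[384.583  113.5581]] [0.7158 0.0968 0.2747]
-0.11 0.014 [[321.0629 212.206 ]] [[364.3408 110.0027]] [0.7158 0.0968 0.2747]
0.11 0 [[564.7539 111.9882]] [[302.4681 445.0425]] [0.5033 0.1538 0.2747]
0.11 0.014 [[573.3411 125.4662]] [[282.0214 439.5574]] [0.5033 0.1538 0.2747]
```

```bash
cat >> h.py <<'E'
np.set_printoptions(precision=4,suppress=True)
A=1.305; U=np.array([np.cos(A),np.sin(A),0]); V=np.array([-U[1],U[0],0]); Z=np.array([0,0,1.]); HG=np.array([.5985,.0845,.11])
def cur():
    s=get_obs(); return s,np.array(s["position"]),R.from_quat(s["tool_rot"])
def rel(p0,r0,p,r):
    "shift mm, turn deg in the tool frame"
    return np.r_[r0.inv().apply(p-p0)*1e3,(r0.inv()*r).as_rotvec(degrees=True)]
def fk(q,k):
    h,L1,L2,L3=k[:4]; off=k[4:] if len(k)>4 else np.zeros(3)
    y=lambda a:R.from_rotvec([0,a,0]); z=lambda a:R.from_rotvec([0,0,a])
    b=z(q[0])*y(q[1]); p=np.array([0,0,h])+z(q[0]).apply([k[4] if len(k)>4 else 0,0,0])+b.apply([0,0,L1])
    b=b*y(q[2])*z(q[3]); p=p+b.apply([0,0,L2]); b=b*y(q[4]); p=p+b.apply([0,0,L3]); b=b*z(q[5]); return p,b
E
python3 - <<'E'
from h import *
s,p,r=cur(); print(p,r.as_matrix(),s["time"])
b=fk(s["q"],[.3,.44,.44,.3])[1]; print("tool in flange\n",(b.inv()*r).as_matrix())
E
```

```text
[ 0.1606 -0.604   0.2226] [[-0.9664 -0.      0.2569]
 [-0.2569 -0.     -0.9664]
 [ 0.     -1.      0.    ]] 0.7
tool in flange
 [[-0. -0. -1.]
 [-1.  0.  0.]
 [ 0.  1. -0.]]
```

Call:
drive_tool --pt "0 -20 0 0 0 8 60" --pt "0 -40 0 0 0 16 60" --pt "0 -60 0 0 0 24 60" --pt "0 -60 0 0 0 30 60" --pt "0 -60 0 0 0 30 60"

```text
time: 1.2
position: [0.1575, -0.6048, 0.2813]
tool_rot: [0.095, 0.701, -0.654, 0.268]
ft_force: [-0.9, 0.0, -0.3]
grip_width: 0.0617
```

Run:
```python
from h import *
s,p,r=cur(); print(p,s["q"],r.as_matrix(),s["time"],s["grip_width"])
b=fk(s["q"],[.3,.44,.44,.3])[1]; print("tool in flange\n",(b.inv()*r).as_matrix())
```

```text
[ 0.1575 -0.6048  0.2813] [-1.7286  0.5355  1.3626  0.4767  1.4834 -0.5132] [[-0.8383  0.4832  0.2524]
 [-0.2178  0.1276 -0.9676]
 [-0.4997 -0.8662 -0.0017]] 1.2 0.061695533018043563
tool in flange
 [[-0. -0. -1.]
 [-1.  0.  0.]
 [ 0.  1. -0.]]
```

```bash
cat >> h.py <<'E'
T0=R.from_matrix([[0,0,-1],[-1,0,0],[0,1,0]])
LO=np.array([-3.08,-.75,.22,-1.43,0,-2.85]);HI=np.array([3.08,2.2,2.44,4.57,2.65,2.85])
from scipy.optimize import least_squares
def ik(p,r,q0,k):
    f=lambda q:np.r_[(fk(q,k)[0]-p)*10,((fk(q,k)[1]*T0).inv()*r).as_rotvec()]
    s=least_squares(f,np.clip(q0,LO+1e-3,HI-1e-3),bounds=(LO,HI)); return s.x,np.linalg.norm(s.fun)
def lidpose(th,rad,ins,off,sgn=1,yaw=0):
    "TCP: lid angle, radius along lid, insertion past near end, offset outward from underside"
    n=np.sin(th)*U+np.cos(th)*Z; d=-np.cos(th)*U+np.sin(th)*Z
    p=HG+rad*d+(.11-ins)*V+off*n
    y=-V; z=sgn*n; return p,R.from_matrix(np.c_[np.cross(y,z),y,z])
E
python3 - <<'E'
from h import *
D=[([-1.489,.528,1.434,0,1.181,-.178],[.1606,-.604,.2226]),([-1.7286,.5355,1.3626,.4767,1.4834,-.5132],[.1575,-.6048,.2813])]
f=lambda k:np.concatenate([fk(q,k)[0]-p for q,p in D]+[.01*(np.array(k)-[.35,.42,.42,.25,0])])
s=least_squares(f,[.35,.42,.42,.25,0]);print(s.x,s.fun[:6])
s4=least_squares(lambda k:f(np.r_[k,0]),[.35,.42,.42,.25]);print(s4.x,s4.fun[:6])
k=s4.x
for sg in(1,-1):
  q=np.array([-.3,.6,2.1,2.6,1.4,0])
  for ins in(.04,):
   for th in np.r_[1.82,1.57,1.3,1,.7,.4,.2,0]:
    best=None
    for q6 in(q[5],q[5]-1.5,q[5]+1.5):
      for q2 in(q[1],.2,1.):
        x,e=ik(*lidpose(th,.155,ins,.01,sg),np.r_[q[0],q2,q[2:5],q6],k)
        if best is None or e<best[1]-1e-4: best=(x,e)
    q=best[0] if best[1]<.01 else q; print(sg,th,best, lidpose(th,.155,ins,.01)[0])
E
```

```text
[-0.4454  1.4614  0.2194  0.5199 -0.2996] [-0.1084 -0.0326 -0.0092 -0.0091  0.0254  0.0093]
[-0.099   1.0242  0.1361  0.5188] [-0.1082 -0.0349 -0.0075 -0.0092  0.0276  0.0075]
1 1.82 (array([0.2596, 0.3023, 2.4214, 2.1822, 0.    , 2.627 ]), np.float64(1.2358266374554905)) [0.5435 0.1491 0.2577]
1 1.57 (array([0.1998, 0.2795, 2.4379, 2.2245, 0.    , 2.7925]), np.float64(1.2201814374432975)) [0.5336 0.1124 0.265 ]
1 1.3 (array([ 0.8192,  0.4799,  2.44  , -1.1187,  0.7932,  1.2004]), np.float64(1.0896114335179228)) [0.5226 0.0722 0.262 ]
1 1.0 (array([ 0.6753,  0.4352,  2.44  , -1.118 ,  0.6873,  1.3173]), np.float64(1.1792236513699368)) [0.5112 0.0302 0.2458]
1 0.7 (array([ 0.5116,  0.4232,  2.44  , -1.0924,  0.5741,  1.4126]), np.float64(1.2873500871133057)) [ 0.5015 -0.0053  0.2175]
1 0.4 (array([ 0.3671,  0.4497,  2.44  , -1.0258,  0.4842,  1.5106]), np.float64(1.4092509511465017)) [ 0.4945 -0.0311  0.1796]
1 0.2 (array([ 0.3032,  0.4885,  2.44  , -0.9666,  0.4525,  1.6114]), np.float64(1.4941878828756143)) [ 0.4916 -0.0418  0.1506]
1 0.0 (array([ 0.2757,  0.543 ,  2.44  , -0.9148, 
[... 386 characters left out ...]
 ]), np.float64(1.2224228541963402)) [0.5226 0.0722 0.262 ]
-1 1.0 (array([ 0.0847,  0.2816,  2.44  , -0.4657,  0.0686,  2.85  ]), np.float64(1.263053727677701)) [0.5112 0.0302 0.2458]
-1 0.7 (array([ 0.0076,  0.3154,  2.44  , -0.2134,  0.1018,  2.85  ]), np.float64(1.3403132686620665)) [ 0.5015 -0.0053  0.2175]
-1 0.4 (array([-0.0688,  0.3708,  2.44  ,  0.0211,  0.138 ,  2.85  ]), np.float64(1.4475536647492147)) [ 0.4945 -0.0311  0.1796]
-1 0.2 (array([-0.1154,  0.418 ,  2.44  ,  0.1648,  0.1643,  2.85  ]), np.float64(1.5304522878022107)) [ 0.4916 -0.0418  0.1506]
-1 0.0 (array([-0.1557,  0.4714,  2.44  ,  0.2965,  0.1921,  2.85  ]), np.float64(1.6182851899969848)) [ 0.4902 -0.0467  0.12  ]
```

```bash
python3 - <<'E'
import re
t=open('h.py').read()
i=t.index("def fk"); j=t.index("T0=")
t=t[:i]+'''def fk(q,k):
    "k: h, L1, L2, L3, d shoulder lateral, e lateral after q4, g forearm x offset"
    h,L1,L2,L3,d,e,g=list(k)+[0]*(7-len(k))
    y=lambda a:R.from_rotvec([0,a,0]); z=lambda a:R.from_rotvec([0,0,a])
    b=z(q[0])*y(q[1]); p=np.array([0,0,h])+z(q[0]).apply([0,d,0])+b.apply([0,0,L1])
    b=b*y(q[2]); p=p+b.apply([g,0,0]); b=b*z(q[3]); p=p+b.apply([0,e,L2]); b=b*y(q[4]); p=p+b.apply([0,0,L3]); b=b*z(q[5]); return p,b
'''+t[j:]
open('h.py','w').write(t)
E
cat > fit.py <<'E'
from h import *
import json
D=[([-1.489,.528,1.434,0,1.181,-.178],[.1606,-.604,.2226]),([-1.7286,.5355,1.3626,.4767,1.4834,-.5132],[.1575,-.6048,.2813])]
try: D+=json.load(open("d.json"))
except Exception: pass
for n in(5,6,7):
  f=lambda k:np.concatenate([fk(q,k)[0]-p for q,p in D]+[.001*(k-np.array([.3,.43,.43,.25,.1,0,0])[:n])])
  s=least_squares(f,np.array([.3,.43,.43,.25,.1,0,0])[:n]);print(s.x,s.fun[:3*len(D)])
E
python3 fit.py
```

```text
[0.1733 0.5635 0.3619 0.2999 0.1121] [ 0.0016 -0.0028 -0.0005 -0.0009  0.0031  0.0005]
[-1.2377  1.9054 -0.3705  0.3273  0.0078  0.1038] [ 0.0011 -0.0018 -0.0004 -0.0006  0.002   0.0004]
[ 0.36    0.503   0.4369  0.3039  0.1193 -0.0086  0.1096] [ 0. -0. -0. -0.  0.  0.]
```

Call:
drive_tool --pt "0 0 0 0 0 8 60" --pt "0 0 0 0 0 16 60" --pt "0 0 0 0 0 24 60" --pt "0 0 0 0 0 32 60" --pt "0 0 0 0 0 40 60" --pt "0 0 0 0 0 48 60" --pt "0 0 0 0 0 56 60" --pt "0 0 0 0 0 60 60" --pt "0 0 0 0 0 60 60"

```text
time: 2.1
position: [0.1618, -0.603, 0.2794]
tool_rot: [0.432, 0.563, -0.428, 0.559]
ft_force: [0.5, 0.2, -0.8]
grip_width: 0.0602
```

```bash
cat > add.py <<'E'
from h import *
import json,os
s,p,r=cur(); D=json.load(open("d.json")) if os.path.exists("d.json") else []
D.append([list(map(float,s["q"])),list(map(float,p))]); json.dump(D,open("d.json","w"))
print(p,s["q"],s["time"]);print(r.as_matrix())
E
python3 add.py; python3 fit.py
```

```text
[ 0.1618 -0.603   0.2794] [-1.9242  0.9297  1.3739  1.1303  2.0152 -0.8262] 2.1
[[-0.0005  0.9659  0.2589]
 [ 0.0075  0.2589 -0.9659]
 [-1.      0.0015 -0.0073]]
[0.2709 0.4734 0.4109 0.303  0.1119] [ 0.0015 -0.0027 -0.0024  0.0003  0.003   0.0022 -0.0011  0.0002  0.0002]
[ 0.2688  0.4767  0.4093  0.3033  0.1138 -0.0026] [ 0.0008 -0.003  -0.0014  0.0001  0.0033  0.0021 -0.0001  0.0001 -0.0007]
[ 0.274   0.5832  0.3926  0.3054  0.1116 -0.0009  0.1085] [-0.      0.0002 -0.0002 -0.0002 -0.0001  0.0003  0.0002 -0.0001 -0.0001]
```

```bash
cat >> h.py <<'E'
K7=[0.274,0.5832,0.3926,0.3054,0.1116,-0.0009,0.1085]
def fp(th,rad=.148,off=.007,s=0,sgn=1):
    "front pose: tool y towards hinge, TCP at radius rad, offset off out from the underside, s along hinge (V)"
    n=np.sin(th)*U+np.cos(th)*Z; d=-np.cos(th)*U+np.sin(th)*Z
    y=-d; z=sgn*n; return HG+rad*d+s*V+off*n,R.from_matrix(np.c_[np.cross(y,z),y,z])
def bik(p,r,seeds):
    return min((ik(p,r,q,K7) for q in seeds),key=lambda t:round(t[1],3))
E
python3 - <<'E'
from h import *
rng=np.random.default_rng(0)
for sg in(1,-1):
  for s in(0,.06):
    q=None
    for th in [1.85,1.57,1.2,.9,.6,.3,.15,0]:
      P=fp(th,s=s,sgn=sg)
      sd=[rng.uniform(LO,HI) for _ in range(25)] if q is None else [q]
      x,e=bik(*P,sd); 
      if e<.01:q=x
      print(sg,s,th,x,round(e,3))
E
```

```text
1 0 1.85 [ 0.1558  0.5722  1.3013 -0.2584  1.3909 -1.0869] 0.0
1 0 1.57 [-0.0331  0.4657  1.4405  0.0008  1.2352 -1.3383] 0.0
1 0 1.2 [-0.3197  0.4314  1.589   0.4033  1.1729 -1.7925] 0.0
1 0 0.9 [-0.534   0.5104  1.6667  0.6824  1.2546 -2.1558] 0.0
1 0 0.6 [-0.6941  0.6748  1.6955  0.8653  1.4042 -2.4431] 0.0
1 0 0.3 [-0.7894  0.8938  1.6711  0.9745  1.5835 -2.6498] 0.0
1 0 0.15 [-0.8135  1.0131  1.6399  1.0146  1.6807 -2.7266] 0.0
1 0 0 [-0.8225  1.1342  1.5971  1.0522  1.7831 -2.7879] 0.0
1 0.06 1.85 [ 0.1964  0.5017  1.4344 -0.2562  1.3401 -1.0329] 0.0
1 0.06 1.57 [-0.0074  0.3875  1.5762  0.0008  1.1777 -1.3128] 0.0
1 0.06 1.2 [-0.3263  0.3501  1.7308  0.4136  1.1197 -1.8248] 0.0
1 0.06 0.9 [-0.5668  0.4397  1.8134  0.6867  1.2122 -2.2282] 0.0
1 0.06 0.6 [-0.7437  0.625   1.8444  0.8463  1.3639 -2.5411] 0.0
1 0.06 0.3 [-0.8468  0.8673  1.8182  0.9257  1.5364 -2.7644] 0.0
1 0.06 0.15 [-0.8725  0.997   1.7848  0.9505  1.6295 -2.8476] 0.0
1 0.06 0 [-0.8738  1.1187  1.7244  0.9586  1.7325 -2.85  ] 0.056
-1 0 1.85 [ 0.1558  0.5722  1.3013 -0.2584  1.3909  2.0546] 0.0
-1 0 1.57 [-0.03
[... 253 characters left out ...]
4  0.8938  1.6711  0.9745  1.5835  0.4918] 0.0
-1 0 0.15 [-0.8135  1.0131  1.6399  1.0146  1.6807  0.415 ] 0.0
-1 0 0 [-0.8225  1.1342  1.5971  1.0522  1.7831  0.3537] 0.0
-1 0.06 1.85 [ 0.1964  0.5017  1.4344 -0.2562  1.3401  2.1087] 0.0
-1 0.06 1.57 [-0.0074  0.3875  1.5762  0.0008  1.1777  1.8288] 0.0
-1 0.06 1.2 [-0.3263  0.3501  1.7308  0.4136  1.1197  1.3168] 0.0
-1 0.06 0.9 [-0.5668  0.4397  1.8134  0.6867  1.2122  0.9134] 0.0
-1 0.06 0.6 [-0.7437  0.625   1.8444  0.8463  1.3639  0.6004] 0.0
-1 0.06 0.3 [-0.8468  0.8673  1.8182  0.9257  1.5364  0.3772] 0.0
-1 0.06 0.15 [-0.8725  0.997   1.7848  0.9505  1.6295  0.294 ] 0.0
-1 0.06 0 [-0.882   1.1268  1.7395  0.9725  1.7286  0.2266] 0.0
```

```bash
cat >> h.py <<'E'
def rows(p0,r0,wps,w,ns):
    from scipy.spatial.transform import Slerp
    P,Q=[p0],[r0]; out=[]
    for (p,r),n in zip(wps,ns):
        sl=Slerp([0,1],R.concatenate([Q[-1],r]))
        for i in range(1,n+1): out.append(np.r_[np.round(rel(p0,r0,P[-1]+(p-P[-1])*i/n,sl(i/n)),1),w])
        P.append(p);Q.append(r)
    print("["+", ".join("["+", ".join("%g"%v for v in o)+"]" for o in out)+"]")
E
python3 - <<'E'
from h import *
s,p,r=cur()
B=fp(1.83,.29,.007,0,-1); A=(np.array([.38,-.25,.50]),B[1]); print(A[0],B[0])
rows(p,r,[A],60,[12]); rows(*A,[B],60,[12])
E
```

```text
[ 0.38 -0.25  0.5 ] [0.6198 0.1627 0.3885]
[[-18.2, 25.2, -23.8, 3, 1, -7.6, 60], [-36.3, 50.4, -47.7, 5.9, 2, -15.2, 60], [-54.5, 75.6, -71.5, 8.9, 3, -22.8, 60], [-72.7, 100.8, -95.4, 11.9, 4, -30.3, 60], [-90.8, 126, -119.2, 14.8, 5, -37.9, 60], [-109, 151.2, -143, 17.8, 6, -45.5, 60], [-127.2, 176.5, -166.9, 20.8, 7, -53.1, 60], [-145.3, 201.7, -190.7, 23.7, 8, -60.7, 60], [-163.5, 226.9, -214.6, 26.7, 9, -68.3, 60], [-181.7, 252.1, -238.4, 29.7, 10, -75.9, 60], [-199.8, 277.3, -262.3, 32.6, 11, -83.5, 60], [-218, 302.5, -286.1, 35.6, 12, -91, 60]]
[[-10.2, -0.9, -39.5, 0, 0, 0, 60], [-20.5, -1.7, -79.1, 0, 0, 0, 60], [-30.7, -2.6, -118.6, 0, 0, 0, 60], [-41, -3.5, -158.1, 0, 0, 0, 60], [-51.2, -4.4, -197.7, 0, 0, 0, 60], [-61.5, -5.2, -237.2, 0, 0, 0, 60], [-71.7, -6.1, -276.7, 0, 0, 0, 60], [-82, -7, -316.3, 0, 0, 0, 60], [-92.2, -7.8, -355.8, 0, 0, 0, 60], [-102.5, -8.7, -395.3, 0, 0, 0, 60], [-112.7, -9.6, -434.9, 0, 0, 0, 60], [-123, -10.5, -474.4, 0, 0, 0, 60]]
```

Call:
drive_tool --pt "-20 25 -24 3 1 -8 60" --pt "-38 50 -48 6 2 -15 60" --pt "-56 76 -72 9 3 -23 60" --pt "-74 101 -95 12 4 -30 60" --pt "-91 126 -119 15 5 -38 60" --pt "-109 151 -143 18 6 -46 60" --pt "-127 176 -167 21 7 -53 60" --pt "-145 202 -191 24 8 -61 60" --pt "-164 227 -215 27 9 -68 60" --pt "-182 252 -238 30 10 -76 60"

```text
time: 3.1
position: [0.3343, -0.3207, 0.4559]
tool_rot: [-0.174, -0.635, 0.75, -0.056]
ft_force: [0.3, 0.3, -1.0]
grip_width: 0.06
```

Run:
```python
from h import *
s,p,r=cur(); print(p,s["q"],s["time"])
B=fp(1.83,.29,.007,0,-1); A=(np.array([.45,-.12,.48]),B[1])
rows(p,r,[A,B],60,[5,8])
```

```text
[ 0.3343 -0.3207  0.4559] [-1.1466 -0.0866  1.6696  0.2139  1.2583  0.5588] 3.1
[[-17.7, -4.9, -42.8, 1.6, 0.6, -4.1, 60], [-35.4, -9.8, -85.6, 3.2, 1.1, -8.2, 60], [-53.1, -14.7, -128.4, 4.7, 1.7, -12.2, 60], [-70.8, -19.6, -171.2, 6.3, 2.3, -16.3, 60], [-88.5, -24.5, -214, 7.9, 2.8, -20.4, 60], [-99.7, -14, -254, 7.9, 2.8, -20.4, 60], [-110.8, -3.4, -293.9, 7.9, 2.8, -20.4, 60], [-122, 7.2, -333.8, 7.9, 2.8, -20.4, 60], [-133.1, 17.7, -373.7, 7.9, 2.8, -20.4, 60], [-144.3, 28.3, -413.7, 7.9, 2.8, -20.4, 60], [-155.5, 38.9, -453.6, 7.9, 2.8, -20.4, 60], [-166.6, 49.5, -493.5, 7.9, 2.8, -20.4, 60], [-177.8, 60, -533.4, 7.9, 2.8, -20.4, 60]]
```

Call:
drive_tool --pt "-18 -5 -43 2 1 -4 60" --pt "-35 -10 -86 3 1 -8 60" --pt "-53 -15 -128 5 2 -12 60" --pt "-71 -20 -171 6 2 -16 60" --pt "-88 -24 -214 8 3 -20 60" --pt "-100 -14 -254 8 3 -20 60" --pt "-111 -3 -294 8 3 -20 60" --pt "-122 7 -334 8 3 -20 60" --pt "-133 18 -374 8 3 -20 60" --pt "-144 28 -414 8 3 -20 60"

```text
time: 4.1
position: [0.5553, 0.0581, 0.4245]
tool_rot: [-0.085, -0.607, 0.784, 0.1]
ft_force: [0.5, -0.3, 1.1]
grip_width: 0.0602
```

Run:
```python
from h import *
s,p,r=cur(); print(p,s["q"],s["time"])
B=fp(1.83,.27,.007,0,-1)
rows(p,r,[B],60,[5])
```

```text
[0.5553 0.0581 0.4245] [ 0.0375  0.3186  1.2477 -0.2445  1.6384  1.8649] 4.1
[[-6.9, 5.2, -24.6, 0.1, -0, -0.1, 60], [-13.7, 10.3, -49.2, 0.2, -0, -0.3, 60], [-20.6, 15.5, -73.8, 0.2, -0, -0.4, 60], [-27.4, 20.7, -98.4, 0.3, -0.1, -0.5, 60], [-34.3, 25.8, -123.1, 0.4, -0.1, -0.7, 60]]
```

Call:
drive_tool --pt "-8 6 -30 0 0 0 60" --pt "-17 13 -62 0 0 0 60" --pt "-26 20 -93 0 0 0 60" --pt "-34 26 -123 0.4 0 -0.7 60" --pt "-34 26 -123 0.4 0 -0.7 60"

```text
time: 4.6
position: [0.618, 0.1589, 0.3657]
tool_rot: [-0.078, -0.605, 0.785, 0.106]
ft_force: [-0.8, 0.7, -1.1]
grip_width: 0.0601
```

Run:
```python
from h import *
s,p,r=cur(); print(p,s["q"],s["time"],s["ft_force"])
i=camera("scene"); cv2.imwrite("pics/s1.png",cv2.resize(i[0:250,180:460],None,fx=2.8,fy=2.4))
i=camera("top"); m=mark_of("top","lid_lip"); print(m)
n=r.as_matrix()[:,2]
a=tri(mark_of("scene","lid_lip")[0]["location"],m[0]["location"]) if m else None; print(a)
B=fp(1.83,.27,.007,0,-1); print("err",rel(p,r,*B))
rows(p,r,[fp(1.83,.146,.007,0,-1)],50,[6])
```

```text
[0.618  0.1589 0.3657] [ 0.1869  0.5055  1.1001 -0.2309  1.6534  2.0156] 4.6 [-0.796   0.7343 -1.0903]
[]
None
err [-0.7389 -3.1141  1.8411  0.0248  0.1706  0.2697]
[[-0.2, 20.1, 0.3, 0, 0, 0, 50], [-0.4, 40.3, 0.6, 0, 0.1, 0.1, 50], [-0.7, 60.4, 0.9, 0, 0.1, 0.1, 50], [-0.9, 80.6, 1.3, 0, 0.1, 0.2, 50], [-1.1, 100.7, 1.6, 0, 0.1, 0.2, 50], [-1.3, 120.9, 1.9, 0, 0.2, 0.3, 50]]
```

View pics/s1.png

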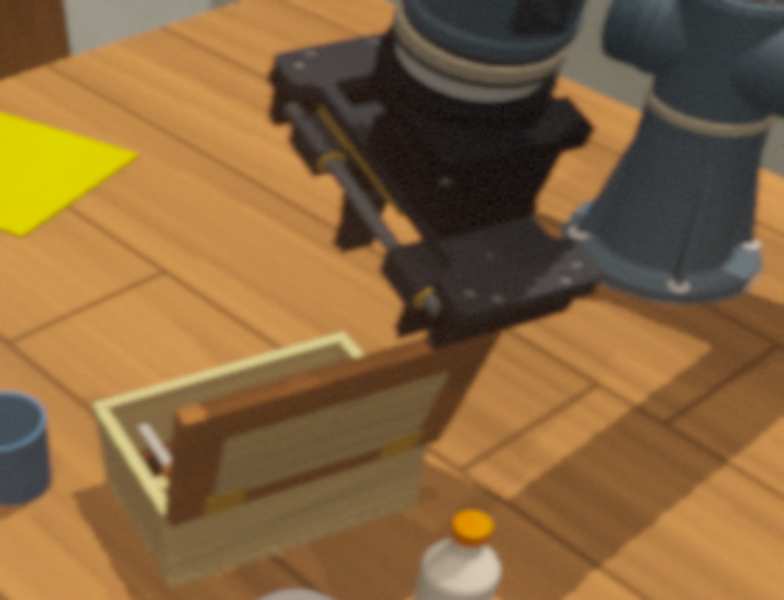

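The picture shows the gripper above the lid's free edge. The front finger is at about (355,220), the rear finger at (412,320) and the lid edge midpoint at about (340,362), with nothing in the way. Next I straddle the edge.

Call:
drive_tool --pt "0 20 0 0 0 0 60" --pt "0 40 1 0 0 0 60" --pt "-1 60 1 0 0 0 60" --pt "-1 75 1 0 0 0 60" --pt "-1 90 2 0 0 0 60" --pt "-1 105 2 0 0 0 60" --pt "-1 118 2 0 0 0 60" --pt "-1 120 2 0 0 0 60" --pt "-1 120 2 0 0 0 60"

```text
time: 5.65
position: [0.6095, 0.1233, 0.2526]
tool_rot: [-0.08, -0.605, 0.785, 0.108]
ft_force: [0.6, -0.1, 0.4]
grip_width: 0.0599
```

Run:
```python
from h import *
s,p,r=cur(); print(p,s["q"],s["time"],s["ft_force"])
i=camera("scene"); cv2.imwrite("pics/s2.png",cv2.resize(i[60:260,200:420],None,fx=3.4,fy=3))
```

```text
[0.6095 0.1233 0.2526] [ 0.1357  0.5592  1.3113 -0.2399  1.384   2.0334] 5.65 [ 0.6132 -0.0828  0.4223]
```

View pics/s2.png

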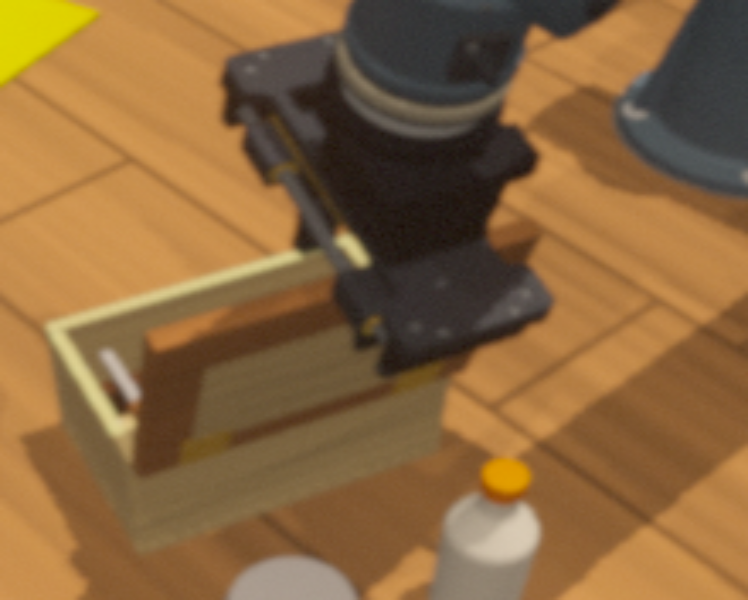

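```bash
cat > seg.py <<'E'
import sys
from h import *
th0,th1,o0,o1,w,n=map(float,sys.argv[1:7]); n=int(n); rad=float(sys.argv[7]) if len(sys.argv)>7 else .148
s,p,r=cur(); print(s["time"],s["ft_force"],"err",rel(p,r,*fp(th0,rad,o0,0,-1)))
m=r.as_matrix(); print("hand th",np.arctan2(m[:,1]@-Z,m[:,1]@U))
print("["+", ".join("["+", ".join("%g"%v for v in np.round(np.r_[rel(p,r,*fp(th0+(th1-th0)*i/n,rad,o0+(o1-o0)*i/n,0,-1)),w],1))+"]" for i in range(1,n+1))+"]")
E
python3 seg.py 1.83 1.58 .007 .007 44 10; python3 seg.py 1.83 1.58 .007 .007 44 10 .145 | tail -1
```

```text
5.7 [-0.04    0.4413 -0.5037] err [ 0.8217  0.6821 -4.3413  0.0592 -0.1306  0.2217]
hand th 1.8289616994643314
[[0.8, 0.5, -0.6, -1.4, -0.1, 0.2, 44], [0.8, 0.5, 3.1, -2.8, -0.1, 0.2, 44], [0.8, 0.6, 6.8, -4.2, -0.1, 0.2, 44], [0.8, 0.7, 10.5, -5.7, -0.1, 0.2, 44], [0.8, 0.9, 14.2, -7.1, -0.1, 0.2, 44], [0.8, 1.3, 17.9, -8.5, -0.1, 0.2, 44], [0.8, 1.7, 21.5, -10, -0.1, 0.2, 44], [0.7, 2.2, 25.2, -11.4, -0.2, 0.2, 44], [0.7, 2.8, 28.9, -12.8, -0.2, 0.2, 44], [0.7, 3.5, 32.5, -14.3, -0.2, 0.2, 44]]
[[0.8, 3.5, -0.7, -1.4, -0.1, 0.2, 44], [0.8, 3.5, 2.9, -2.8, -0.1, 0.2, 44], [0.8, 3.6, 6.5, -4.2, -0.1, 0.2, 44], [0.8, 3.7, 10.2, -5.7, -0.1, 0.2, 44], [0.8, 3.9, 13.8, -7.1, -0.1, 0.2, 44], [0.8, 4.2, 17.4, -8.5, -0.1, 0.2, 44], [0.7, 4.7, 21, -10, -0.1, 0.2, 44], [0.7, 5.2, 24.6, -11.4, -0.2, 0.2, 44], [0.7, 5.7, 28.2, -12.8, -0.2, 0.2, 44], [0.7, 6.4, 31.8, -14.3, -0.2, 0.2, 44]]
```

Call:
drive_tool --pt "1 0.5 -3 0 0 0 44" --pt "1 0.5 -3 -1.4 0 0 44" --pt "1 0.5 3 -2.8 0 0 44" --pt "1 0.6 6.8 -4.2 0 0 44" --pt "1 0.7 10.5 -5.7 0 0 44" --pt "1 0.9 14.2 -7.1 0 0 44" --pt "1 1.3 17.9 -8.5 0 0 44" --pt "1 1.7 21.5 -10 0 0 44" --pt "1 2.2 25.2 -11.4 0 0 44" --pt "1 2.8 28.9 -12.8 0 0 44"

```text
time: 6.7
position: [0.601, 0.0959, 0.2568]
tool_rot: [-0.092, -0.689, 0.712, 0.098]
ft_force: [-0.5, 1.3, -0.5]
grip_width: 0.0439
```

```bash
python3 -c "
from h import *
print(get_obs()['ft_force'],get_obs()['grip_width'])"; python3 seg.py 1.605 1.38 .007 .007 44 10
```

```text
[-0.5367  1.3428 -0.5455] 0.04385565278014231
6.7 [-0.5367  1.3428 -0.5455] err [-0.5421 -0.9138 -0.3247  0.0512 -0.1626  0.2645]
hand th 1.6041004650233617
[[-0.6, -1, 3, -1.2, -0.2, 0.3, 44], [-0.6, -1.1, 6.3, -2.5, -0.2, 0.3, 44], [-0.6, -1.1, 9.7, -3.8, -0.2, 0.3, 44], [-0.6, -1, 13, -5.1, -0.2, 0.3, 44], [-0.6, -0.8, 16.3, -6.4, -0.2, 0.3, 44], [-0.6, -0.5, 19.7, -7.7, -0.2, 0.3, 44], [-0.6, -0.2, 23, -9, -0.2, 0.3, 44], [-0.6, 0.2, 26.3, -10.3, -0.2, 0.2, 44], [-0.6, 0.7, 29.6, -11.6, -0.2, 0.2, 44], [-0.6, 1.2, 32.9, -12.8, -0.2, 0.2, 44]]
```

Call:
drive_tool --pt "0 -1 3 -1.2 0 0 44" --pt "0 -1 6.3 -2.5 0 0 44" --pt "0 -1 9.7 -3.8 0 0 44" --pt "0 -1 13 -5.1 0 0 44" --pt "0 -0.8 16.3 -6.4 0 0 44" --pt "0 -0.5 19.7 -7.7 0 0 44" --pt "0 -0.2 23 -9 0 0 44" --pt "0 0.2 26.3 -10.3 0 0 44" --pt "0 0.7 29.6 -11.6 0 0 44" --pt "0 1.2 32.9 -12.8 0 0 44"

```text
time: 7.7
position: [0.5922, 0.0642, 0.2566]
tool_rot: [0.102, 0.764, -0.631, -0.087]
ft_force: [-0.3, 0.5, -0.8]
grip_width: 0.0444
```

```bash
python3 seg.py 1.38 1.15 .007 .010 44 10
python3 - <<'E'
from h import *
cv2.imwrite("pics/s3.png",cv2.resize(camera("scene")[60:260,200:420],None,fx=3.4,fy=3))
E
```

```text
7.7 [-0.2981  0.4844 -0.8086] err [-0.7849 -0.0234 -0.0261 -0.0594 -0.2191  0.2421]
hand th 1.3810293329543333
[[-0.8, -0.1, 3.1, -1.4, -0.2, 0.2, 44], [-0.8, -0.2, 6.2, -2.7, -0.2, 0.2, 44], [-0.8, -0.2, 9.3, -4, -0.2, 0.2, 44], [-0.8, -0.1, 12.4, -5.3, -0.2, 0.2, 44], [-0.8, -0, 15.5, -6.6, -0.2, 0.2, 44], [-0.9, 0.2, 18.6, -8, -0.2, 0.2, 44], [-0.9, 0.5, 21.7, -9.3, -0.2, 0.2, 44], [-0.9, 0.8, 24.8, -10.6, -0.2, 0.2, 44], [-0.9, 1.2, 27.9, -11.9, -0.2, 0.2, 44], [-0.9, 1.6, 31, -13.2, -0.2, 0.2, 44]]
```

View pics/s3.png

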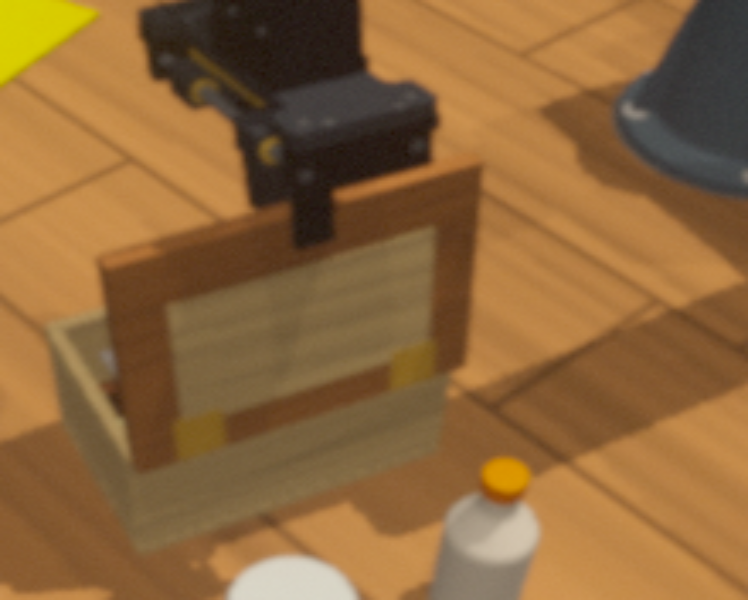

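The lid is now just past upright, with the rear finger at (312,215) on its outer face. I'll keep leading it forward.

Call:
drive_tool --pt "0 0 3.1 -1.4 0 0 44" --pt "0 0 6.2 -2.7 0 0 44" --pt "0 0 9.3 -4 0 0 44" --pt "0 0 12.4 -5.3 0 0 44" --pt "0 0 15.5 -6.6 0 0 44" --pt "0 0.2 18.6 -8 0 0 44" --pt "0 0.5 21.7 -9.3 0 0 44" --pt "0 0.8 24.8 -10.6 0 0 44" --pt "0 1.2 27.9 -11.9 0 0 44" --pt "0 1.6 31 -13.2 0 0 44"

```text
time: 8.75
position: [0.5841, 0.0353, 0.2492]
tool_rot: [0.111, 0.832, -0.539, -0.075]
ft_force: [0.9, -0.2, 1.0]
grip_width: 0.0442
```

```bash
python3 seg.py 1.15 .95 .010 .014 44 10
```

```text
8.75 [ 0.884  -0.1856  0.9664] err [-0.935  -0.0526  0.0665 -0.0269 -0.2682  0.1903]
hand th 1.150461722466601
[[-0.9, -0.2, 2.6, -1.2, -0.3, 0.2, 44], [-1, -0.4, 5.2, -2.3, -0.3, 0.2, 44], [-1, -0.5, 7.8, -3.5, -0.3, 0.2, 44], [-1, -0.5, 10.3, -4.6, -0.3, 0.2, 44], [-1, -0.5, 12.9, -5.8, -0.3, 0.2, 44], [-1, -0.5, 15.5, -6.9, -0.3, 0.2, 44], [-1, -0.4, 18, -8, -0.3, 0.2, 44], [-1, -0.3, 20.6, -9.2, -0.3, 0.2, 44], [-1, -0.1, 23.2, -10.3, -0.3, 0.2, 44], [-1.1, 0.1, 25.7, -11.5, -0.3, 0.2, 44]]
```

Call:
drive_tool --pt "0 0 2.6 -1.2 0 0 44" --pt "0 0 5.2 -2.3 0 0 44" --pt "0 -0.2 7.8 -3.5 0 0 44" --pt "0 -0.2 10.3 -4.6 0 0 44" --pt "0 -0.2 12.9 -5.8 0 0 44" --pt "0 -0.2 15.5 -6.9 0 0 44" --pt "0 -0.2 18 -8 0 0 44" --pt "0 0 20.6 -9.2 0 0 44" --pt "0 0 23.2 -10.3 0 0 44" --pt "0 0.1 25.7 -11.5 0 0 44"

```text
time: 9.75
position: [0.5779, 0.0127, 0.2386]
tool_rot: [0.118, 0.881, -0.453, -0.063]
ft_force: [0.7, 0.9, -1.3]
grip_width: 0.0442
```

```bash
python3 seg.py .95 .75 .014 .018 44 10
python3 - <<'E'
from h import *
cv2.imwrite("pics/s4.png",cv2.resize(camera("scene")[60:260,200:420],None,fx=3.4,fy=3))
E
```

```text
9.75 [ 0.6621  0.8981 -1.2704] err [-1.0231  0.015   0.0807 -0.001  -0.2995  0.129 ]
hand th 0.9500121864732068
[[-1, -0.2, 2.6, -1.1, -0.3, 0.1, 44], [-1, -0.5, 5.2, -2.3, -0.3, 0.1, 44], [-1.1, -0.6, 7.8, -3.4, -0.3, 0.1, 44], [-1.1, -0.8, 10.4, -4.6, -0.3, 0.1, 44], [-1.1, -0.8, 12.9, -5.7, -0.3, 0.1, 44], [-1.1, -0.9, 15.5, -6.9, -0.3, 0.1, 44], [-1.1, -0.9, 18.1, -8, -0.3, 0.1, 44], [-1.1, -0.8, 20.7, -9.2, -0.3, 0.1, 44], [-1.1, -0.7, 23.3, -10.3, -0.3, 0.1, 44], [-1.2, -0.6, 25.8, -11.5, -0.3, 0.1, 44]]
```

View pics/s4.png

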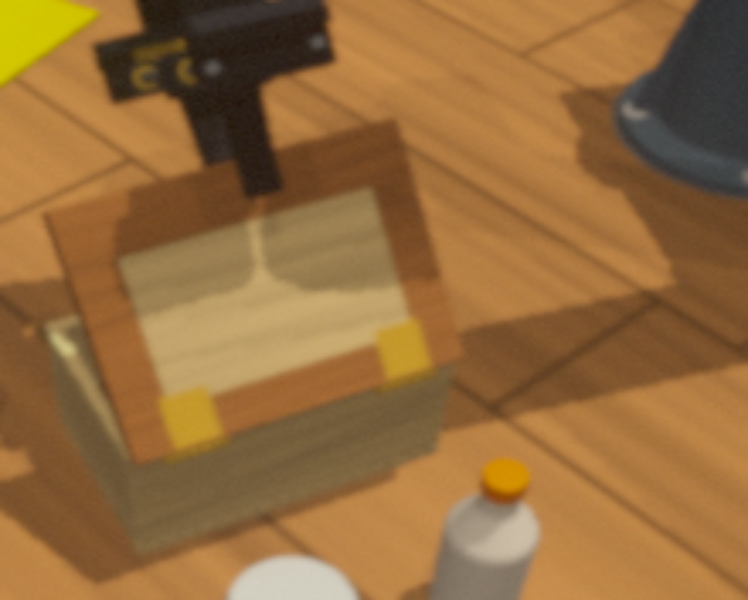

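Run:
```python
from h import *
for th in(1.1,1.0,.9,.85,.8):
  n=np.sin(th)*U+np.cos(th)*Z; d=-np.cos(th)*U+np.sin(th)*Z
  print(th,[(proj("scene",HG+.17*d+s*V+.014*n)[0]-[200,60])*[3.4,3] for s in(-.11,.11)])
```

```text
1.1 [array([ 64.9655, 218.3491]), array([428.703 , 121.1077])]
1.0 [array([ 55.8573, 212.0651]), array([414.0142, 116.8546])]
0.9 [array([ 47.8771, 208.6476]), array([400.2803, 115.2505])]
0.85 [array([ 44.3197, 207.976 ]), array([393.8076, 115.4057])]
0.8 [array([ 41.0534, 207.9721]), array([387.6137, 116.1764])]
```

The lid stands at about 0.88 rad, which agrees with it resting on the lower finger. I'll go on lowering.

Call:
drive_tool --pt "0 -0.2 2.6 -1.1 0 0 44" --pt "0 -0.5 5.2 -2.3 0 0 44" --pt "0 -0.6 7.8 -3.4 0 0 44" --pt "0 -0.8 10.4 -4.6 0 0 44" --pt "0 -0.8 12.9 -5.7 0 0 44" --pt "0 -0.9 15.5 -6.9 0 0 44" --pt "0 -0.9 18.1 -8 0 0 44" --pt "0 -0.8 20.7 -9.2 0 0 44" --pt "0 -0.7 23.3 -10.3 0 0 44" --pt "0 -0.6 25.8 -11.5 0 0 44"

```text
time: 10.8
position: [0.5723, -0.0079, 0.2241]
tool_rot: [0.124, 0.922, -0.362, -0.051]
ft_force: [-0.3, -0.5, -1.0]
grip_width: 0.044
```

```bash
python3 seg.py .75 .53 .018 .022 44 10
```

```text
10.8 [-0.2891 -0.5361 -0.9522] err [-0.9962  0.0344  0.0606  0.0401 -0.3127  0.0468]
hand th 0.7492972135998959
[[-1, -0.3, 2.9, -1.2, -0.3, 0, 44], [-1, -0.7, 5.8, -2.5, -0.3, 0, 44], [-1, -0.9, 8.7, -3.7, -0.3, 0, 44], [-1.1, -1.1, 11.5, -5, -0.3, 0, 44], [-1.1, -1.3, 14.4, -6.3, -0.3, 0, 44], [-1.1, -1.4, 17.3, -7.5, -0.3, 0, 44], [-1.1, -1.4, 20.2, -8.8, -0.3, 0, 44], [-1.1, -1.4, 23.1, -10, -0.3, 0, 44], [-1.1, -1.3, 26, -11.3, -0.3, 0, 44], [-1.2, -1.2, 28.9, -12.6, -0.3, 0, 44]]
```

Call:
drive_tool --pt "0 -0.3 2.9 -1.2 0 0 44" --pt "0 -0.7 5.8 -2.5 0 0 44" --pt "0 -0.9 8.7 -3.7 0 0 44" --pt "0 -1.1 11.5 -5 0 0 44" --pt "0 -1.3 14.4 -6.3 0 0 44" --pt "0 -1.4 17.3 -7.5 0 0 44" --pt "0 -1.4 20.2 -8.8 0 0 44" --pt "0 -1.4 23.1 -10 0 0 44" --pt "0 -1.3 26 -11.3 0 0 44" --pt "0 -1.2 28.9 -12.6 0 0 44"

```text
time: 11.8
position: [0.5667, -0.0277, 0.2038]
tool_rot: [0.129, 0.957, -0.259, -0.037]
ft_force: [1.2, -0.6, -1.2]
grip_width: 0.0438
```

```bash
python3 seg.py .53 .32 .022 .022 44 10
```

```text
11.8 [ 1.1709 -0.5781 -1.2144] err [-1.2035 -0.0152 -0.0294  0.0457 -0.319  -0.0209]
hand th 0.5292028633114072
[[-1.2, -0.4, 3.1, -1.2, -0.3, -0, 44], [-1.2, -0.8, 6.2, -2.4, -0.3, -0, 44], [-1.3, -1.1, 9.3, -3.6, -0.3, -0, 44], [-1.3, -1.3, 12.5, -4.8, -0.3, -0, 44], [-1.3, -1.5, 15.6, -6, -0.3, -0, 44], [-1.3, -1.6, 18.7, -7.2, -0.3, -0, 44], [-1.3, -1.7, 21.9, -8.4, -0.3, -0, 44], [-1.3, -1.6, 25, -9.6, -0.3, -0, 44], [-1.4, -1.5, 28.2, -10.8, -0.3, -0.1, 44], [-1.4, -1.4, 31.3, -12, -0.3, -0.1, 44]]
```

Call:
drive_tool --pt "0 -0.4 3.1 -1.2 0 0 44" --pt "0 -0.8 6.2 -2.4 0 0 44" --pt "0 -1.1 9.3 -3.6 0 0 44" --pt "0 -1.3 12.5 -4.8 0 0 44" --pt "0 -1.5 15.6 -6 0 0 44" --pt "0 -1.6 18.7 -7.2 0 0 44" --pt "0 -1.7 21.9 -8.4 0 0 44" --pt "0 -1.6 25 -9.6 0 0 44" --pt "0 -1.5 28.2 -10.8 0 0 44" --pt "0 -1.4 31.3 -12 0 0 44"

```text
time: 12.8
position: [0.562, -0.0439, 0.1774]
tool_rot: [0.132, 0.978, -0.157, -0.024]
ft_force: [1.0, -0.8, -1.6]
grip_width: 0.0444
```

```bash
python3 seg.py .32 .17 .022 .022 44 8
python3 - <<'E'
from h import *
cv2.imwrite("pics/s5.png",cv2.resize(camera("scene")[60:260,200:420],None,fx=3.4,fy=3))
E
```

```text
12.8 [ 0.9812 -0.8365 -1.5864] err [-1.5311 -0.0957 -0.0248  0.0142 -0.3236 -0.067 ]
hand th 0.31975505079289046
[[-1.5, -0.5, 2.8, -1.1, -0.3, -0.1, 44], [-1.6, -0.8, 5.5, -2.1, -0.3, -0.1, 44], [-1.6, -1.1, 8.3, -3.2, -0.3, -0.1, 44], [-1.6, -1.3, 11.1, -4.3, -0.3, -0.1, 44], [-1.6, -1.5, 13.9, -5.4, -0.3, -0.1, 44], [-1.6, -1.6, 16.7, -6.4, -0.3, -0.1, 44], [-1.6, -1.7, 19.5, -7.5, -0.3, -0.1, 44], [-1.7, -1.7, 22.3, -8.6, -0.3, -0.1, 44]]
```

View pics/s5.png

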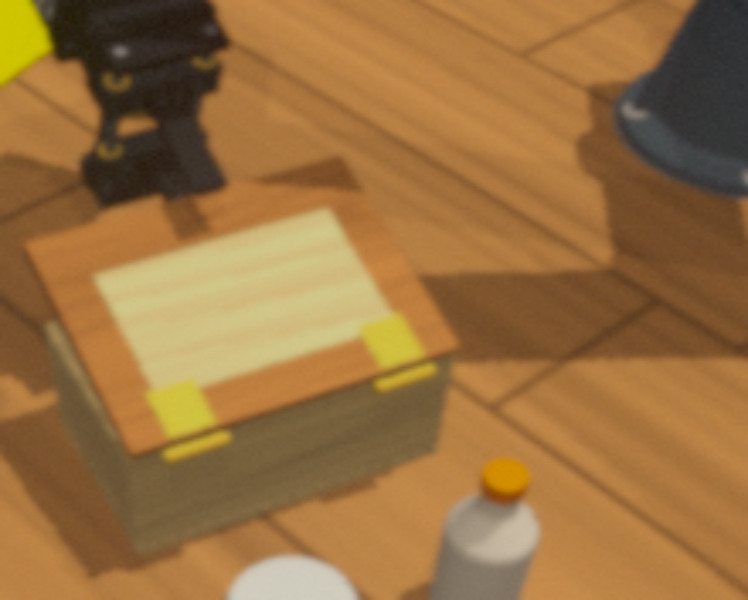

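Call:
drive_tool --pt "0 -1 2.8 -1.1 0 0 44" --pt "0 -1.8 5.5 -2.1 0 0 44" --pt "0 -2.6 8.3 -3.2 0 0 44" --pt "0 -3.3 11.1 -4.3 0 0 44" --pt "0 -4 13.9 -5.4 0 0 44" --pt "0 -4.6 16.7 -6.4 0 0 44" --pt "0 -5.2 19.5 -7.5 0 0 44" --pt "0 -5.7 22.3 -8.6 0 0 44"

```text
time: 13.65
position: [0.5586, -0.056, 0.158]
tool_rot: [0.133, 0.987, -0.084, -0.014]
ft_force: [0.1, 1.1, -2.0]
grip_width: 0.0435
```

```bash
python3 seg.py .17 .05 .022 .022 44 10 .152
```

```text
13.65 [ 0.1245  1.055  -1.985 ] err [-1.6265  0.0371  0.6367  0.0035 -0.3064 -0.1208]
hand th 0.1699449049065462
[[-1.6, -0.2, 2.5, -0.7, -0.3, -0.1, 44], [-1.6, -0.4, 4.3, -1.4, -0.3, -0.1, 44], [-1.7, -0.7, 6.1, -2.1, -0.3, -0.1, 44], [-1.7, -0.8, 8, -2.7, -0.3, -0.1, 44], [-1.7, -1, 9.8, -3.4, -0.3, -0.1, 44], [-1.7, -1.2, 11.6, -4.1, -0.3, -0.1, 44], [-1.7, -1.3, 13.5, -4.8, -0.3, -0.1, 44], [-1.7, -1.4, 15.3, -5.5, -0.3, -0.1, 44], [-1.7, -1.4, 17.1, -6.2, -0.3, -0.1, 44], [-1.7, -1.5, 19, -6.9, -0.3, -0.1, 44]]
```

Call:
drive_tool --pt "0 -0.2 2 -0.7 0 0 44" --pt "0 -0.4 4 -1.4 0 0 44" --pt "0 -0.7 6 -2.1 0 0 44" --pt "0 -0.8 8 -2.7 0 0 44" --pt "0 -1 9.8 -3.4 0 0 44" --pt "0 -1.2 11.6 -4.1 0 0 44" --pt "0 -1.3 13.5 -4.8 0 0 44" --pt "0 -1.4 15.3 -5.5 0 0 44" --pt "0 -1.4 17.1 -6.2 0 0 44" --pt "0 -1.5 19 -6.9 0 0 44"

```text
time: 14.65
position: [0.5573, -0.0605, 0.1397]
tool_rot: [0.134, 0.991, -0.025, -0.006]
ft_force: [-1.0, -1.4, -2.2]
grip_width: 0.0444
```

```bash
python3 seg.py .05 -.01 .022 .022 44 10 .152;python3 seg.py .05 -.0 .022 .018 44 10 .152
```

```text
14.65 [-1.0258 -1.3742 -2.2049] err [-1.6139  0.0549  0.0918 -0.0082 -0.2766 -0.1714]
hand th 0.050149645816700006
[[-1.6, -0.1, 1, -0.4, -0.3, -0.2, 44], [-1.6, -0.2, 1.9, -0.7, -0.3, -0.2, 44], [-1.6, -0.3, 2.8, -1, -0.3, -0.2, 44], [-1.6, -0.4, 3.7, -1.4, -0.3, -0.2, 44], [-1.6, -0.5, 4.7, -1.7, -0.3, -0.2, 44], [-1.6, -0.6, 5.6, -2.1, -0.3, -0.2, 44], [-1.6, -0.7, 6.5, -2.4, -0.3, -0.2, 44], [-1.7, -0.8, 7.4, -2.8, -0.3, -0.2, 44], [-1.7, -0.9, 8.3, -3.1, -0.3, -0.2, 44], [-1.7, -1, 9.2, -3.4, -0.3, -0.2, 44]]
14.65 [-1.0258 -1.3742 -2.2049] err [-1.6139  0.0549  0.0918 -0.0082 -0.2766 -0.1714]
hand th 0.050149645816700006
[[-1.6, -0.1, 1.3, -0.3, -0.3, -0.2, 44], [-1.6, -0.1, 2.4, -0.6, -0.3, -0.2, 44], [-1.6, -0.2, 3.6, -0.9, -0.3, -0.2, 44], [-1.6, -0.3, 4.7, -1.2, -0.3, -0.2, 44], [-1.6, -0.4, 5.9, -1.4, -0.3, -0.2, 44], [-1.6, -0.5, 7.1, -1.7, -0.3, -0.2, 44], [-1.7, -0.5, 8.2, -2, -0.3, -0.2, 44], [-1.7, -0.6, 9.4, -2.3, -0.3, -0.2, 44], [-1.7, -0.6, 10.5, -2.6, -0.3, -0.2, 44], [-1.7, -0.7, 11.7, -2.9, -0.3, -0.2, 44]]
```

Call:
drive_tool --pt "0 -0.1 0.7 -0.3 0 0 44" --pt "0 -0.2 1.4 -0.6 0 0 44" --pt "0 -0.3 2.1 -0.9 0 0 44" --pt "0 -0.3 2.8 -1.2 0 0 44" --pt "0 -0.4 3.5 -1.4 0 0 44" --pt "0 -0.5 4.2 -1.7 0 0 44" --pt "0 -0.5 4.9 -2 0 0 44" --pt "0 -0.6 5.6 -2.3 0 0 44" --pt "0 -0.7 6.3 -2.6 0 0 44" --pt "0 -0.7 7 -2.9 0 0 44"

```text
time: 15.65
position: [0.557, -0.0614, 0.1328]
tool_rot: [0.134, 0.991, 0.0, -0.002]
ft_force: [0.5, -2.5, -2.4]
grip_width: 0.0439
```

Call:
drive_tool --pt "0 0 0.4 0 0 0 44" --pt "0 0 0.8 0 0 0 44" --pt "0 0 1.2 0 0 0 44" --pt "0 0 1.6 0 0 0 44" --pt "0 0 2 0 0 0 44" --pt "0 0 2.4 0 0 0 44" --pt "0 0 2.8 0 0 0 44" --pt "0 0 3.2 0 0 0 44" --pt "0 0 3.6 0 0 0 44" --pt "0 0 4 0 0 0 44"

```text
time: 16.65
position: [0.5569, -0.0614, 0.1289]
tool_rot: [0.134, 0.991, 0.0, -0.002]
ft_force: [0.2, 0.6, -0.5]
grip_width: 0.0435
```

```bash
python3 seg.py 0 0 .018 .018 44 1 .152
python3 - <<'E'
from h import *
i=camera("scene"); cv2.imwrite("pics/s6.png",cv2.resize(i[80:260,180:360],None,fx=4,fy=3.3))
E
```

```text
16.65 [ 0.2     0.6167 -0.5346] err [-1.8247 -0.3081  0.8704 -0.0184 -0.2816 -0.1675]
hand th 0.0003288622002215868
[[-1.8, -0.3, 0.9, -0, -0.3, -0.2, 44]]
```

View pics/s6.png

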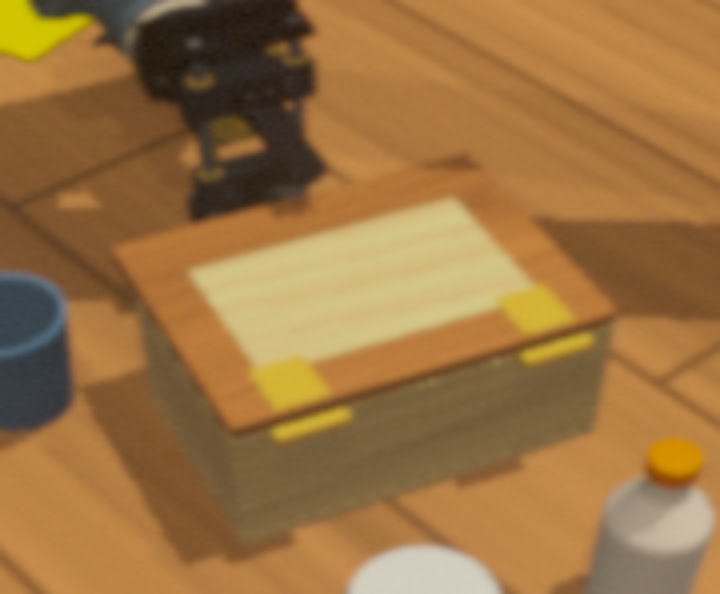

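The lid looks shut, and the finger has unloaded (about -2.2 N down to -0.5 N). I'll lower another 3 mm slowly to confirm before withdrawing.

Call:
drive_tool --pt "0 0 0.4 0 0 0 44" --pt "0 0 0.8 0 0 0 44" --pt "0 0 1.2 0 0 0 44" --pt "0 0 1.6 0 0 0 44" --pt "0 0 2 0 0 0 44" --pt "0 0 2.4 0 0 0 44" --pt "0 0 2.8 0 0 0 44" --pt "0 0 3.2 0 0 0 44"

```text
time: 17.5
position: [0.5569, -0.0614, 0.1256]
tool_rot: [0.134, 0.991, 0.0, -0.002]
ft_force: [-0.2, -0.4, -0.4]
grip_width: 0.0443
```

Run:
```python
from h import *
s=get_obs();print(s["position"],s["ft_force"],s["moment"])
camera("scene");a=mark_of("scene","lid_lip");s2=get_obs();print(s2["ft_force"]);camera("top");b=mark_of("top","lid_lip");print(a,b,s2["time"])
d=-U; P=HG+.17*d; print(proj("scene",P),proj("top",P))
```

```text
[ 0.5569 -0.0614  0.1256] [-0.2331 -0.3896 -0.4143] [-0.5053  0.178   0.0186]
[0.2358 0.3306 0.1927]
[{'location': [254.3, 145.7], 'conf': 0.59}, {'location': [283.4, 283.0], 'conf': 0.18}] [{'location': [367.6, 243.1], 'conf': 0.71}] 17.6
[[254.087  143.3741]] [[372.3605 242.6267]]
```

The force is zero and the lip marks sit where a shut lid should be. Next I withdraw straight back.

Call:
drive_tool --pt "0 -8 0 0 0 0 44" --pt "0 -20 0 0 0 0 44" --pt "0 -35 0 0 0 0 44" --pt "0 -50 0 0 0 0 44" --pt "0 -70 0 0 0 0 44" --pt "0 -90 -10 0 0 0 44" --pt "0 -105 -30 0 0 0 44" --pt "0 -110 -50 0 0 0 44" --pt "0 -110 -60 0 0 0 44" --pt "0 -110 -60 0 0 0 44"

```text
time: 18.7
position: [0.5279, -0.1685, 0.1871]
tool_rot: [0.134, 0.991, -0.001, -0.001]
ft_force: [0.3, -0.5, 0.1]
grip_width: 0.044
```

Run:
```python
from h import *
s=get_obs();print(s["position"],s["ft_force"],s["time"])
i=camera("scene"); j=camera("top")
for t in("lid_lip","glue","cup","tin"): print(t,*[[mark_of(n,t)[0]["location"] if mark_of(n,t) else None] for n in("scene","top")])
cv2.imwrite("pics/s7.png",cv2.resize(i[60:300,140:400],None,fx=3,fy=2.5))
```

```text
[ 0.5279 -0.1685  0.1871] [ 0.2682 -0.4881  0.0884] 18.7
lid_lip [[253.9, 146.9]] [[370.2, 240.9]]
glue [None] [[211.4, 237.4]]
cup [[188.8, 200.2]] [[378.6, 162.8]]
tin [[285.7, 281.2]] [[228.0, 175.9]]
```

View pics/s7.png

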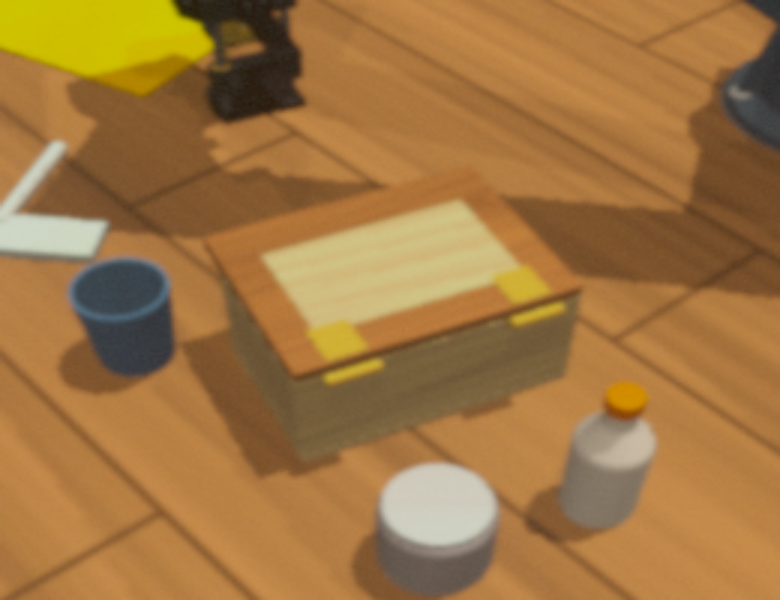

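The lid is shut, the hand is clear at (255,90), and the cup, tin and bottle are still standing.

```bash
python3 -c "
from rig import *
print(hand_in())"
```

```text
the job is handed in; nothing more can be done
None
```

The case is shut, and I handed the job in at about 19 s on the robot's clock, against a limit of 48 s.

**What I did:** I straddled the lid's free edge with the open fingers without gripping it. The rear finger tipped the lid past upright, and it fell onto the front finger. I lowered it with that finger under the lip at about 0.2 rad/s, slowing to 5 mm/s or less over the last few millimetres, then drew the hand straight back and up.

**Last checks:**
- **Soft close:** the downward force on the finger fell from about 2.4 N to about 0 as the lid met the case. It stayed there as I lowered the finger another 3 mm.
- **Lid shut:** after withdrawing, the detected lip position was within 2–4 pixels of where a shut lid should be.
- **Hand clear:** the hand was about 0.1 m in front of the case, with only sensor noise on the force reading.
- **Cup, tin and bottle:** all three look unmoved in the last picture. Their detected positions agree with the start to within about 5 pixels, in line with detector error. The detector missed the bottle in the final scene view, but found it in the top view.

I did not see the moment of the catch itself. A picture taken about 2 s after the lid passed upright showed it at 0.88 rad, which matches it resting on the finger. Force readings during the fall were within the noise.

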